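# Open the dial padlock and show it open

## Task

Open the blue padlock that lies in the orange-rimmed holder: turn its dial until the red pointer clicks in at the green mark (on the shackle side), then pull the shackle fully open while the lock still sits in the holder. Then lift the open lock out and hold it up about 15 cm above the green mat, its blue body centred over the mat, with its dial still facing the ceiling and the shackle still open. Finish holding it there, still in the gripper; leave the bottle, the marker and the black speaker where they are.

Things in the scene. Friction and masses are not known exactly. Their poses are not given: they have to be found in the camera images.
- holder: fixed black block 79 x 79 x 20 mm with an orange rim 6 mm thick and 10 mm high (its top 30 mm above the desk) round a 67 mm square recess; origin at the centre of its underside on the desk, z up; the padlock lies in the recess, its axes parallel to the holder's
- lock_center (a point): centre of the padlock's blue metal body, 64 x 64 x 30 mm, whole lock about 0.3 kg, loose, lying flat in the holder with about 1.5 mm play (underside 20 mm, face 50 mm above the desk). Axes: z out of the dial face (up), x towards the shackle. The green mark is on the face at its +x edge, by the dial
- dial_grip (a point): the dial, on the lock body's centre: a black skirt 47 mm across and 5 mm thick on the face (its top 55 mm above the desk), and on it a steel grip bar 36 mm long, 16 mm wide and 20 mm high (top 75 mm above the desk). The point is the middle of the bar, 65 mm above the desk. x runs along the bar to the end with the red pointer, z up; it turns with the dial
- dial (a joint): dial angle in rad, 0 when the red pointer is at the green mark, positive anticlockwise seen from above. It starts between 0.8 and 1.8, so it must be turned clockwise. It clicks into notches 30 degrees (0.52 rad) apart, one of them at 0; each click takes well under 0.2 N m. The shackle is free only at 0 (within about 0.1 rad)
- shackle_grip (a point): middle between the two straight legs of the steel U-shackle, 24 mm beyond the lock body's +x face while shut, 37 mm above the desk; axes as the lock's. Legs are 8 mm thick bars along x, 48 mm across over their outer sides (y), straight for 38 mm beyond the body face when shut, then a round bow 20 mm further (its outer end 62 mm from the face); nothing lies under them but the desk
- shackle (a joint): how far the shackle is drawn out along the lock's +x, in m: 0 shut, 0.022 fully open (stop). When free it slides with about 2 N of friction and stays where it is left; when the dial is not at the mark it stops after 1 to 2 mm
- mat: fixed green mat 150 x 150 x 4 mm on the desk; origin at the centre of its underside, z up
- bottle: bystander: closed glass bottle 68 mm across, 130 mm high, upright; origin at the centre of its underside
- marker: bystander: flat green and black marker pen about 125 x 23 x 17 mm lying along its x; origin at the underside near its middle
- speaker: bystander: black desk speaker 170 x 120 x 63 mm with a knob on its front (-x); origin at the centre of its underside
- lock: the same padlock; origin at the centre of the underside of its blue body, axes as lock_center
Things that resemble listed ones, but are neither listed nor needed, are in the scene too. Several things have the shape of the mat; the one meant has the colours described above.

How it is judged:
On the way, in this order (a step that is already met when the one before it is completed fails the run):
1. the dial's pointer is at the green mark (within 0.15 rad), the lock in its holder, the shackle shut (value of joint dial between -0.15 and 0.15 rad and value of joint shackle below 0.008 m and distance between lock_center and holder below 0.043 m), for 0.2 s.
2. the shackle is drawn out at least 16 mm while the lock sits in the holder (value of joint shackle above 0.016 m and distance between lock_center and holder below 0.043 m), for 0.1 s.
At the end, for the whole second after the job is handed in: Held still in the fingers: shackle out at least 14 mm, body centre 10 to 22 cm above the desk, within 5 cm of the mat centre seen from above, face within 0.45 rad of straight up, touching neither holder nor mat; bottle, marker and speaker moved under 3 cm (value of joint shackle above 0.014 m and z of lock_center in the frame of mat between 0.1 and 0.22 m and horizontal distance between lock_center and mat below 0.05 m and angle between lock_center's own z axis and vertical below 0.45 rad and contact force between lock and the fingers above 1 N and contact force between lock and holder below 0.05 N and contact force between lock and mat below 0.05 N and linear speed of lock below 0.05 m/s and distance of each of bottle, marker, speaker from where it was at the start of the episode below 0.03 m); the arm keeps its last pose, push and grip.
It fails at once if a bystander (bottle, marker, speaker) is pushed 3 cm or more (distance of any of bottle, marker, speaker from where it was at the start of the episode above 0.03 m).
It also fails if it takes over 64 s, if anything falls off the work surface, if the arm or the gripper's body presses on something with over 40 N, if the wrist force passes 120 N, or if a joint passes its speed limit or range.

## Robot

A 6-joint arm with a two-finger parallel gripper is mounted at the origin on the work surface. World frame = base frame: x ahead of the robot, y to its left, z up, the work surface at z = 0. Lengths are in m, angles in rad, forces in N, time in s.
With the tool pointing down it reaches from about 0.375 to 0.75 m from the base axis. Payload 9 kg.
Tool frame: the origin (TCP) lies at the very end of the fingers, on their centre line; the grasp point (between the pads) lies 19 mm behind it; y points along the fingers, x is the direction in which the jaws open and shut, and the axes are right-handed (so a half turn about y gives the same grasp; the last joint's range is limited). The gripper opens to 85 mm and grips with 20 to 120 N. Pads are 22 mm wide; open, the fingers measure 114 mm over their backs; the gripper's body (76 mm by 85 mm) begins 54 mm behind the grasp point. The pads swing forward as they close: fully open they stand 13 mm farther back than shut.
Start: joints at [0.986, 0.104, 0.097, 1.564, 0, 1.353], TCP at [0.215, 0.56, 0.231] pointing down, gripper open.
Joint ranges: [-2.99, 2.99], [-0.84, 1.86], [-1.1, 1.16], [-1.84, 2.11], [-1.51, 1.56], [-3.14, 3.14]. Speed limits (rad/s): [2.22, 2.22, 2.57, 3.14, 3.14, 3.14].

## Interface

Orientations are given as [roll, pitch, yaw] about the fixed x, y, z axes, in that order (R = Rz(yaw) Ry(pitch) Rx(roll)).
In Python, from bench import bot gives the robot as it stands.
- The arm moves only by the shell command python3 -m handwheel 'ROWS'. ROWS is JSON, a list of rows, each a list of 7 numbers: the turn, a rotation vector about the tool's x, y, z scaled (see below), then the shift along the tool's x, y, z scaled (see below), then the gripper's target within -1 to 1 (fully open at 1, half-way at 0, shut at -1). In form: [[ax, ay, az, dx, dy, dz, gripper], ...]. A call has 1 to 5 rows; each row shifts and turns the commanded pose from where the row before left it, along the tool's axes as they then stand; what a row does not reach is not made up. The controller multiplies each number of a shift by 0.02 m and each number of a turn by pi/2 rad. A row lasts 1/10 s, in which the tool goes at most 50 mm and 8.59 degrees, less where a joint would pass 70% of its speed; a pose out of reach is approached as far as the arm can. A call with a number of a shift or a turn outside -1 to 1 is refused whole. A call with a gripper value outside its range is refused whole. The fingers move at their own pace and stop on an object; the grip force is fixed at half the most. Time passes only in rows, so rows that do not move let the fingers close. It gives the time, the measured TCP pose, the force and the opening at its end, in the units of the state.
- bot.read_state(): the state, without advancing time (a new reading comes with each control period).
- bot.read_camera(name): name is "scene" or "top" or "wrist"; returns a dict with "frame" (480x640x3 uint8, red, green, blue), "camera_matrix" (3x3 intrinsics, pixels), "origin" and "attitude" of the camera in the world. Camera axes: x right, y down, z forward; pixel columns grow to the right and rows downward; lengths in m; the calibration is good to about 2 mm. A picture is of the moment at which its call begins. There is no depth.
- bot.close_job(): hands the job in, once; it reports no verdict.
The state is a dict: "clock": time; "q": joint angles; "joint_vel": joint speeds; "effort": joint torques, N m; "eef_pos": TCP position; "ee_rot": TCP orientation; "contact_force": force on the tool from outside, world axes, zero at the start; "torque": the same for the moment, N m; "gripper_width": finger opening in m.
Only numpy, scipy, OpenCV 4.12 (cv2) and the standard library are available. Lean on these libraries where they do the work, as an engineer would, in place of code of your own. Each camera call takes 0.05 s, during which the arm holds its last target.

## Working session

There is one attempt and no reset: what is moved stays moved. The work goes in short steps, Python scripts to look and compute and a shell command to move; the robot and the scene stay as the last step left them, time stands still between calls to the robot, and variables do not carry over. Pictures are saved under pics/ and viewed, and the job is handed in when it is done.

```bash
mkdir -p pics; ls
python3 - <<'E'
from bench import bot
import cv2
print(bot.read_state())
for n in ["scene","top","wrist"]:
    c=bot.read_camera(n); cv2.imwrite(f"pics/{n}0.png",c["frame"][:,:,::-1]); print(n,c["camera_matrix"],c["origin"],c["attitude"])
E
```

```text
pics
{'clock': 0.0, 'q': array([9.86283730e-01, 1.04697475e-01, 9.64666752e-02, 1.56390083e+00,
       1.89360000e-05, 1.35311754e+00]), 'joint_vel': array([-8.57770279e-04, -1.65298248e-03,  1.00790788e-03,  1.08579269e-04,
       -4.92988989e-04, -9.06265615e-05]), 'effort': array([ 6.03788867e-04, -5.56931269e+01,  5.03648901e+01,  1.71375013e-02,
       -3.53124669e-04,  1.90525714e-05]), 'eef_pos': array([0.21498274, 0.55980651, 0.23052197]), 'ee_rot': array([-1.57048946e+00,  1.29970403e-03,  1.20396270e+00]), 'contact_force': array([ 0.29161668, -0.49032101, -0.01856782]), 'torque': array([-0.00037632, -0.07383666,  0.01444119]), 'gripper_width': 0.08548338773091912}
scene [[448.27730304   0.         324.24595223]
 [  0.         448.27730304 241.16614542]
 [  0.           0.           1.        ]] [1.19999059 0.3415357  0.92397992] [-2.46301372 -0.00415851  1.89750762]
top [[497.5948654    0.         312.20723856]
 [  0.         497.5948654  244.00113308]
 [  0.           0.           1.        ]] [0.40426842 0.15859593 1.15620597] [-3.00291638 -0.01263376 -1.56187618]
wrist [[424.15363227   0.         316.47258435]
 [  0.         424.15363227 242.36204109]
 [  0.           0.           1.        ]] [0.14593733 0.58627157 0.37261501] [2.84571937e+00 9.23809404e-04 1.20413529e+00]
```

View pics/top0.png

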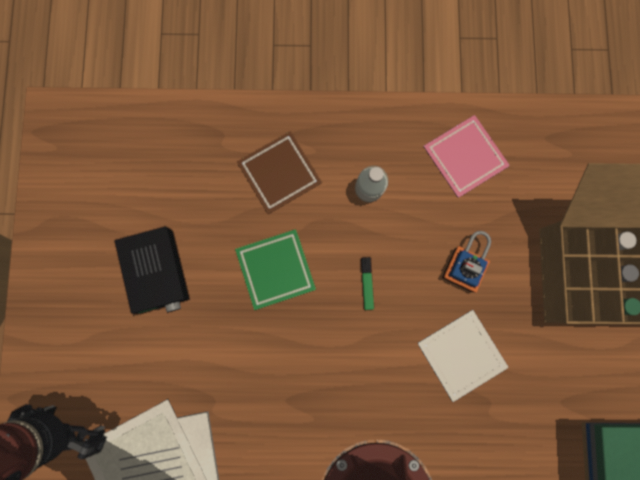

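View pics/scene0.png

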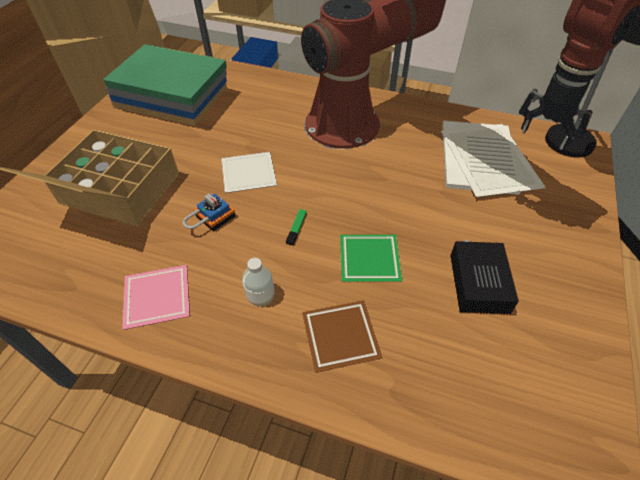

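View pics/wrist0.png

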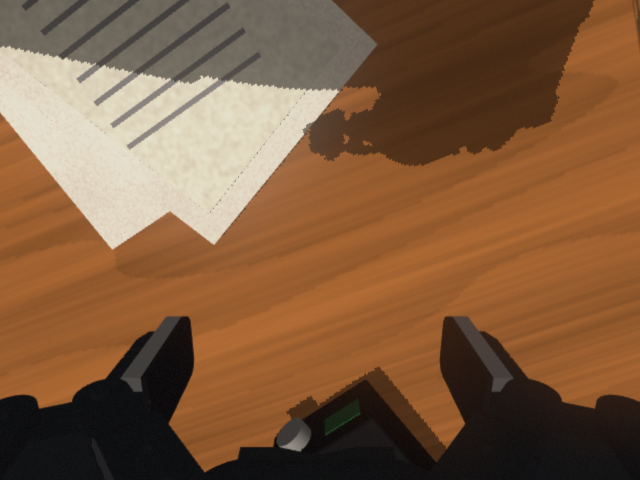

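The top view shows the lock at about (468,267) with its shackle to the upper right. The flat squares are brown (279,172), green (276,269), pink (466,155) and white (463,355). The mat is the green one at (276,269), the only green square. Next I enlarge the lock and the mat.

Run:
```python
import cv2
a=cv2.imread("pics/top0.png")
l=cv2.resize(a[222:302,420:520],None,fx=8,fy=7.5,interpolation=cv2.INTER_CUBIC); 
l=cv2.resize(a[222:297,420:520],None,fx=8,fy=8,interpolation=cv2.INTER_CUBIC)
cv2.imwrite("pics/lockcrop.png",l)
cv2.imwrite("pics/matcrop.png",cv2.resize(a[220:320,225:325],None,fx=5,fy=5,interpolation=cv2.INTER_CUBIC))
```

```text
(no output)
```

View pics/lockcrop.png

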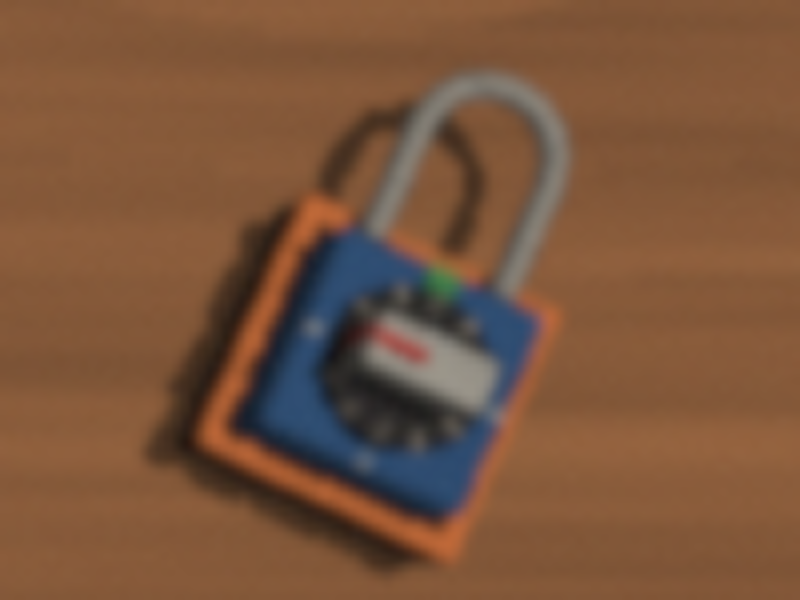

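View pics/matcrop.png

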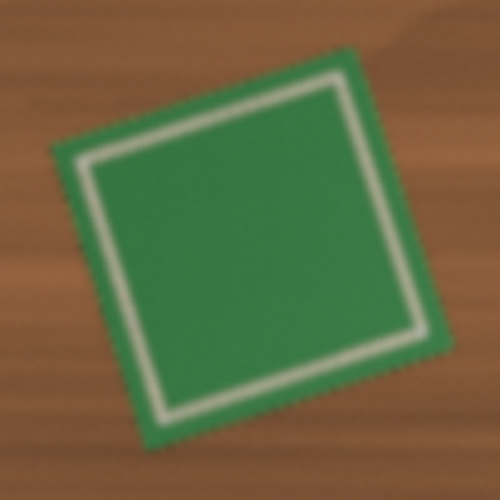

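The lock crop shows the rim corners (crop px) at about (310,197), (562,303), (450,562) and (195,440). The green mark is at (442,280), and the pointer end of the bar is at (360,330) with its far end at (495,385). The mat crop confirms a plain green mat with a white line.

```bash
cat > h.py <<'E'
import numpy as np
from scipy.spatial.transform import Rotation as R
def px2w(c,uv,z):
    uv=np.atleast_2d(np.array(uv,float)); d=np.c_[uv,np.ones(len(uv))]@np.linalg.inv(c["camera_matrix"]).T
    d=d@R.from_euler("xyz",c["attitude"]).as_matrix().T; o=np.array(c["origin"])
    return o+d*((z-o[2])/d[:,2])[:,None]
def w2px(c,p):
    p=np.atleast_2d(p)-np.array(c["origin"]); p=p@R.from_euler("xyz",c["attitude"]).as_matrix(); p=p@c["camera_matrix"].T
    return p[:,:2]/p[:,2:]
E
python3 - <<'E'
from h import *
c=dict(camera_matrix=np.array([[497.59,0,312.207],[0,497.59,244.0],[0,0,1]]),origin=[0.40426842,0.15859593,1.15620597],attitude=[-3.00291638,-0.01263376,-1.56187618])
f=lambda p,s,o:np.array(p)/s+np.array(o)
r=px2w(c,f([(310,197),(562,303),(450,562),(195,440)],8,(420,222)),.03); print(r,r.mean(0))
d=(r[0]+r[1]-r[2]-r[3]); print("x dir",d,np.arctan2(d[1],d[0]))
d=(r[0]+r[3]-r[1]-r[2]); print("y dir",d,np.arctan2(d[1],d[0])-np.pi/2)
g=px2w(c,f([(442,280)],8,(420,222)),.05);print("green",g)
b=px2w(c,f([(365,335),(495,385),(365,318),(500,352),(490,410),(355,350)],8,(420,222)),.075);print("bar",b); d=b[0]-b[1]; print(np.arctan2(d[1],d[0]))
d=b[2]-b[3]; print(np.arctan2(d[1],d[0]))
m=px2w(c,f([(52,147),(353,47),(455,347),(148,450)],5,(225,220)),.004);print("mat",m.mean(0))
print("bottle,marker", px2w(c,[(372,184),(367,284)],.0), "speaker",px2w(c,[(152,270)],.06))
E
```

```text
[[ 0.55910216 -0.19022293  0.03      ]
 [ 0.5293008  -0.26151941  0.03      ]
 [ 0.45524909 -0.22666913  0.03      ]
 [ 0.48909363 -0.15521306  0.03      ]] [ 0.50818642 -0.20840613  0.03      ]
x dir [ 0.14406024 -0.06986015  0.        ] -0.45152481287215146
y dir [0.0636459  0.14275255 0.        ] -0.41939553523494566
green [[ 0.53322678 -0.22047776  0.05      ]]
bar [[ 0.51493612 -0.19018423  0.075     ]
 [ 0.50156518 -0.22540851  0.075     ]
 [ 0.51961468 -0.19034263  0.075     ]
 [ 0.51063854 -0.22713127  0.075     ]
 [ 0.49470224 -0.22377348  0.075     ]
 [ 0.51078478 -0.18729718  0.075     ]]
1.2080038734622645
1.331479975366371
mat [0.50513186 0.23025774 0.004     ]
bottle,marker [[0.71210341 0.00379825 0.        ]
 [0.4733017  0.01727547 0.        ]] speaker [[0.49589439 0.49797829 0.06      ]]
```

```bash
python3 -m handwheel '[[0,0,0,-1,0,-0.9,1],[0,0,0,-1,0,-0.9,1],[0,0,0,-1,0,-0.9,1],[0,0,0,-1,0,-0.9,1],[0,0,0,-1,0,-0.9,1]]'
python3 -m handwheel '[[0,0,0,-1,0,-0.9,1],[0,0,0,-1,0,-0.9,1],[0,0,0,-1,0,-0.9,1],[0,0,0,-1,0,-0.9,1],[0,0,0,-1,0,-0.9,1]]'
```

```text
clock: 0.65
eef_pos: [0.2634, 0.4334, 0.231]
ee_rot: [-1.571, 0.0, 1.204]
contact_force: [-0.6, 0.4, 0.2]
gripper_width: 0.0854
clock: 1.15
eef_pos: [0.3116, 0.3078, 0.2311]
ee_rot: [-1.571, 0.0, 1.204]
contact_force: [1.0, 0.2, 1.0]
gripper_width: 0.0854
```

```bash
python3 -m handwheel '[[0,0,0,-1,0,-0.9,1],[0,0,0,-1,0,-0.9,1],[0,0,0,-1,0,-0.9,1],[0,0,0,-1,0,-0.9,1],[0,0,0,-1,0,-0.9,1]]'
python3 -m handwheel '[[0,0,0,-1,0,-0.9,1],[0,0,0,-1,0,-0.9,1],[0,0,0,-1,0,-0.9,1],[0,0,0,-1,0,-0.9,1],[0,0,0,-1,0,-0.9,1]]'
python3 -m handwheel '[[0,0,0,-1,0,-0.9,1],[0,0,0,-1,0,-0.9,1],[0,0,0,-1,0,-0.9,1],[0,0,0,-1,0,-0.9,1],[0,0,0,-1,0,-0.9,1]]'
python3 -m handwheel '[[0,0,0,-1,0,-0.9,1],[0,0,0,-1,0,-0.9,1],[0,0,0,-1,0,-0.9,1],[0,0,0,0,0,0,1]]'
python3 - <<'E'
from bench import bot
from h import *
import cv2
c=bot.read_camera("wrist"); cv2.imwrite("pics/w1.png",c["frame"][:,:,::-1]); np.save("w1.npy",c,allow_pickle=True)
print(bot.read_state()["q"],w2px(c,[[.508,-.2085,.05]]))
E
```

```text
clock: 1.65
eef_pos: [0.3598, 0.1822, 0.2312]
ee_rot: [-1.571, -0.0, 1.204]
contact_force: [0.3, 0.2, 0.2]
gripper_width: 0.0852
clock: 2.15
eef_pos: [0.408, 0.0565, 0.2312]
ee_rot: [-1.571, -0.0, 1.204]
contact_force: [0.1, -0.1, 0.5]
gripper_width: 0.0858
clock: 2.65
eef_pos: [0.4561, -0.0691, 0.2311]
ee_rot: [-1.571, -0.0, 1.204]
contact_force: [-0.1, 0.7, 0.3]
gripper_width: 0.0853
clock: 3.05
eef_pos: [0.4852, -0.1458, 0.2305]
ee_rot: [-1.57, 0.0, 1.201]
contact_force: [-0.0, 0.3, -0.8]
gripper_width: 0.0856
[-5.48531408e-01 -1.82501110e-01 -1.83666762e-01  1.57091890e+00
  7.12236233e-05 -1.79893582e-01] [[254.51575542 265.63592955]]
```

View pics/w1.png

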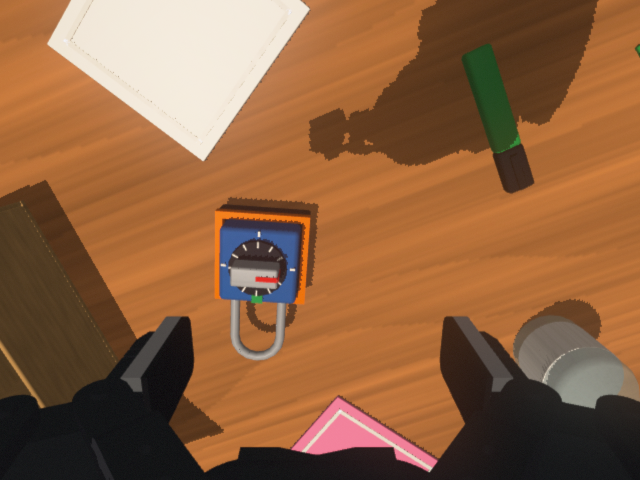

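Run:
```python
import cv2
a=cv2.imread("pics/w1.png")
cv2.imwrite("pics/w1c.png",cv2.resize(a[195:315,200:330],None,fx=5,fy=5,interpolation=cv2.INTER_CUBIC))
```

```text
(no output)
```

View pics/w1c.png

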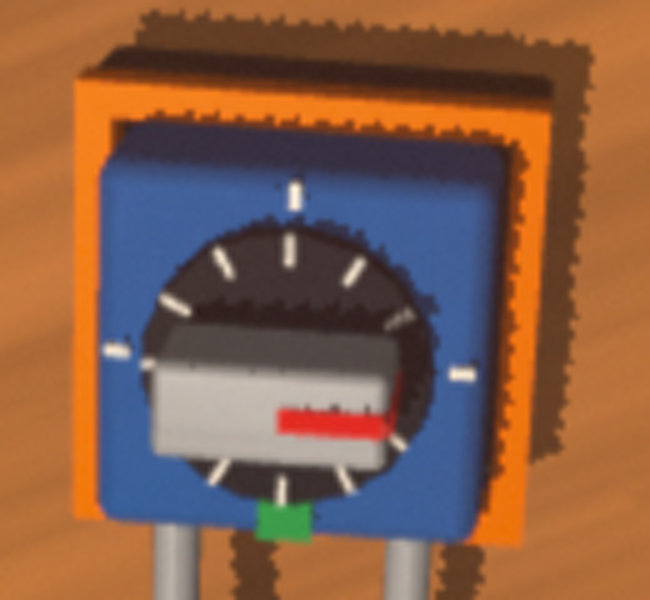

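The wrist crop shows the blue face corners at (103,165), (500,180), (477,541) and (100,517). The bar-top corners are (155,365), (392,378), (383,470) and (153,453), with the pointer at the right end and the green mark at (285,522).

Run:
```python
from h import *
c=np.load("w1.npy",allow_pickle=True).item()
f=lambda p:np.array(p)/5+np.array((200,195))
r=px2w(c,f([(103,165),(500,180),(477,541),(100,517)]),.05); print(r.mean(0))
d=r[2]+r[3]-r[0]-r[1];print(np.arctan2(d[1],d[0])); d=r[1]+r[2]-r[0]-r[3];print(np.arctan2(d[1],d[0])-1.5708,"lens",np.linalg.norm(r-np.roll(r,1,0),axis=1))
b=px2w(c,f([(155,365),(392,378),(383,470),(153,453)]),.075); print(b.mean(0)); 
d=b[1]+b[2]-b[0]-b[3];print("bar",np.arctan2(d[1],d[0]),np.linalg.norm(d)/2)
d=px2w(c,f([(385,427)]),.075)-px2w(c,f([(278,421)]),.075); print("pointer",np.arctan2(d[0,1],d[0,0]))
rr=px2w(c,f([(77,80),(550,113),(522,545),(77,518)]),.03); print("rim",rr.mean(0)); d=rr[2]+rr[3]-rr[0]-rr[1];print(np.arctan2(d[1],d[0]))
```

```text
[ 0.50966492 -0.20525504  0.05      ]
-0.4424145676515924
-0.4235115630735755 lens [0.06048489 0.0624859  0.06238173 0.06252942]
[ 0.51012859 -0.20590251  0.075     ]
bar 1.1324936583730618 0.035125832799047796
pointer 1.1413651624417998
rim [ 0.51042362 -0.20623427  0.03      ]
-0.4375152458069217
```

The lock is at about (0.510, -0.206) with yaw -0.435. The bar yaw is 1.135, so the dial reads about 1.57. I'll grasp it with tool yaw about 2.70.

```bash
python3 -m handwheel '[[0,0,0,-0.785,0,-0.748,1],[0,0,0,-0.785,0,-0.748,1],[0,0,0,-0.785,0,-0.748,1],[0,-0.095,0,0,0.6,0,1],[0,-0.095,0,0,0.6,0,1]]'
python3 -m handwheel '[[0,-0.095,0,0,0.6,0,1],[0,-0.095,0,0,0.6,0,1],[0,-0.095,0,0,0.6,0,1],[0,-0.095,0,0,0.6,0,1],[0,-0.095,0,0,0.6,0,1]]'
python3 -m handwheel '[[0,-0.095,0,0,0.6,0,0.3],[0,-0.095,0,0,0.6,0,0],[0,-0.095,0,0,0.6,0,0],[0,-0.008,0,0,0,0,0],[0,0,0,0,0,0,0]]'
python3 - <<'E'
from bench import bot
from h import *
import cv2
c=bot.read_camera("wrist"); cv2.imwrite("pics/w2.png",c["frame"][:,:,::-1]); np.save("w2.npy",c,allow_pickle=True)
s=bot.read_camera("scene"); cv2.imwrite("pics/s2.png",cv2.resize(s["frame"][100:300,120:320,::-1],None,fx=3,fy=3))
s=bot.read_state(); print(s["q"],s["eef_pos"],w2px(c,[s["eef_pos"]]),w2px(c,[[.51,-.206,.075]]))
E
```

```text
clock: 3.6
eef_pos: [0.5099, -0.203, 0.2071]
ee_rot: [-1.571, -0.0, 1.508]
contact_force: [0.2, -0.5, -0.5]
gripper_width: 0.0855
clock: 4.1
eef_pos: [0.5096, -0.2022, 0.1469]
ee_rot: [-1.571, -0.0, 2.256]
contact_force: [1.0, -0.6, 0.1]
gripper_width: 0.0852
clock: 4.6
eef_pos: [0.5097, -0.2027, 0.1116]
ee_rot: [-1.571, -0.0, 2.706]
contact_force: [-0.9, 1.3, 0.8]
gripper_width: 0.0429
[-6.17516656e-01 -4.00200360e-02 -2.65904358e-01  1.34394645e+00
  1.31778729e-04 -1.75255020e+00] [ 0.51013604 -0.20327634  0.11218242] [[316.01194667 322.89653703]] [[313.76810242 278.86663387]]
```

View pics/w2.png

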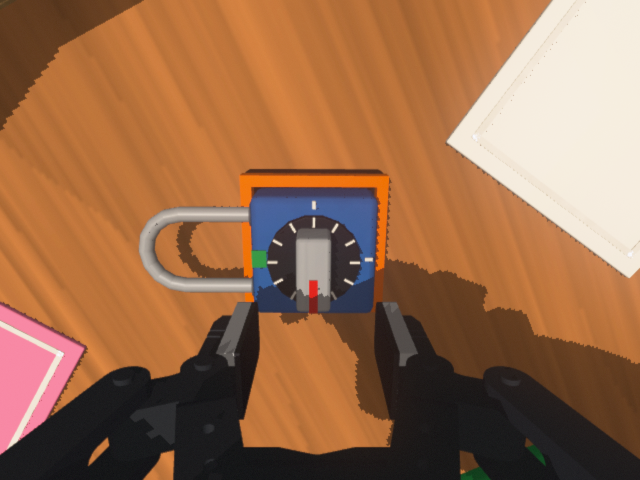

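View pics/s2.png

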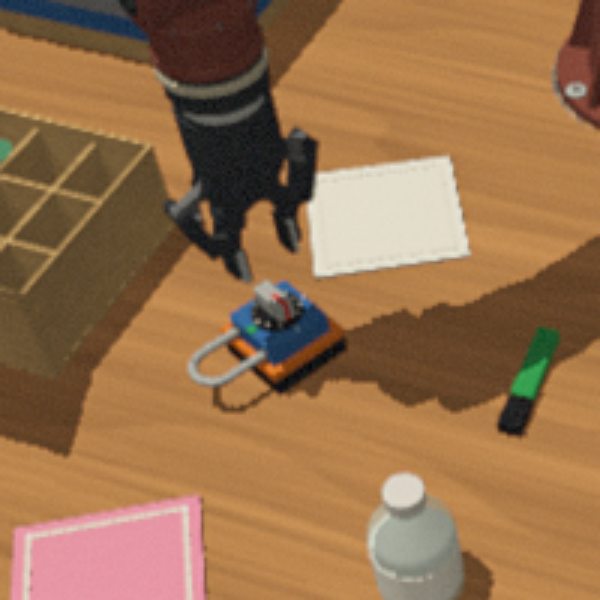

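The picture shows the bar centred at about column 313, row 270, between the fingertips at (258,303) and (376,303), and parallel to them. The pointer end faces the camera side.

Run:
```python
from h import *
c=np.load("w2.npy",allow_pickle=True).item()
print(px2w(c,[(313.5,270),(297,230),(330,230),(330,311),(297,311)],.075))
T=np.array([.5100,-.2030,.1119]); Rc=R.from_euler("xyz",c["attitude"]).as_matrix()
x=np.array([np.cos(2.706),np.sin(2.706),0]); z=np.array([-x[1],x[0],0])
for dz in (0,.006,.012):
  print(dz,[w2px(c,[T+s*x*.0213+w*z+[0,0,dz]]).round(0).tolist() for s in(-1,1) for w in(-.011,.011)])
e=np.array([.510,-.206,0])-T; print("e tool x,z",e@x,e@z)
```

```text
[[ 0.50829674 -0.20992546  0.075     ]
 [ 0.50692893 -0.22983201  0.075     ]
 [ 0.49387668 -0.22375318  0.075     ]
 [ 0.50995822 -0.1883461   0.075     ]
 [ 0.52381198 -0.19480081  0.075     ]]
0 [[[260.0, 349.0]], [[258.0, 296.0]], [[373.0, 349.0]], [[375.0, 296.0]]]
0.006 [[[258.0, 358.0]], [[256.0, 303.0]], [[375.0, 358.0]], [[378.0, 303.0]]]
0.012 [[[256.0, 367.0]], [[253.0, 310.0]], [[377.0, 367.0]], [[380.0, 310.0]]]
e tool x,z -0.0012658433613404905 0.002719860397989216
```

```bash
python3 -m handwheel '[[0,0,0,-0.06,0.9,0.25,0],[0,0,0,0,0.9,0,0],[0,0,0,0,0.85,0,0],[0,0,0,0,0,0,0]]'
python3 -m handwheel '[[0,0,0,0,0,0,-1],[0,0,0,0,0,0,-1],[0,0,0,0,0,0,-1],[0,0,0,0,0,0,-1],[0,0,0,0,0,0,-1]]'
python3 - <<'E'
from bench import bot
import cv2
s=bot.read_camera("wrist"); cv2.imwrite("pics/w3.png",s["frame"][:,:,::-1])
print(bot.read_state()["torque"])
E
```

```text
clock: 5.1
eef_pos: [0.5078, -0.2077, 0.0567]
ee_rot: [-1.571, -0.003, 2.707]
contact_force: [-0.1, 0.0, -0.0]
gripper_width: 0.0425
clock: 5.6
eef_pos: [0.5093, -0.2089, 0.0598]
ee_rot: [-1.57, 0.002, 2.709]
contact_force: [-2.9, 0.7, 7.0]
gripper_width: 0.0147
[ 0.29881453  0.61306718 -0.02943815]
```

View pics/w3.png

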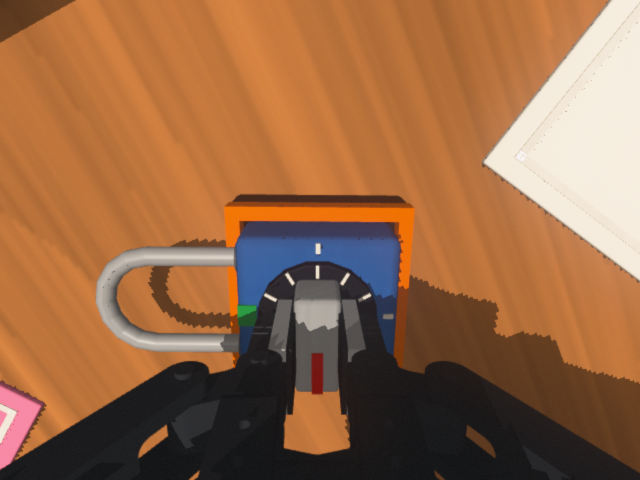

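The bar is held (opening 14.7 mm). A 7 N upward force suggests a light touch on the skirt, so I'll back off 1.5 mm and turn clockwise.

```bash
python3 -m handwheel '[[0,0,0,0,-0.08,0,-1],[0,0.06,0,0,0,0,-1],[0,0.06,0,0,0,0,-1],[0,0.06,0,0,0,0,-1],[0,0.06,0,0,0,0,-1]]'
python3 -m handwheel '[[0,0.08,0,0,0,0,-1],[0,0.08,0,0,0,0,-1],[0,0.08,0,0,0,0,-1],[0,0.08,0,0,0,0,-1],[0,0.08,0,0,0,0,-1]]'
python3 -m handwheel '[[0,0.08,0,0,0,0,-1],[0,0.08,0,0,0,0,-1],[0,0.08,0,0,0,0,-1],[0,0.08,0,0,0,0,-1],[0,0.04,0,0,0,0,-1]]'
python3 -m handwheel '[[0,0,0,0,0,0,-1],[0,0,0,0,0,0,-1],[0,0,0,0,0,0,-1]]'
python3 - <<'E'
from bench import bot
import cv2
s=bot.read_camera("wrist"); cv2.imwrite("pics/w4.png",s["frame"][:,:,::-1])
print(bot.read_state()["torque"])
E
```

```text
clock: 6.15
eef_pos: [0.5085, -0.2083, 0.06]
ee_rot: [-1.57, -0.001, 2.328]
contact_force: [-2.3, 1.2, 0.7]
gripper_width: 0.0144
clock: 6.65
eef_pos: [0.5081, -0.2077, 0.0601]
ee_rot: [-1.569, -0.002, 1.698]
contact_force: [-3.7, 2.0, 1.4]
gripper_width: 0.0143
clock: 7.15
eef_pos: [0.5084, -0.2078, 0.06]
ee_rot: [-1.57, -0.001, 1.133]
contact_force: [-2.5, 4.0, 0.8]
gripper_width: 0.0144
clock: 7.45
eef_pos: [0.5084, -0.2078, 0.06]
ee_rot: [-1.57, -0.001, 1.14]
contact_force: [-3.3, 4.1, 2.1]
gripper_width: 0.0145
[ 0.87556978  0.78783887 -0.03200518]
```

View pics/w4.png

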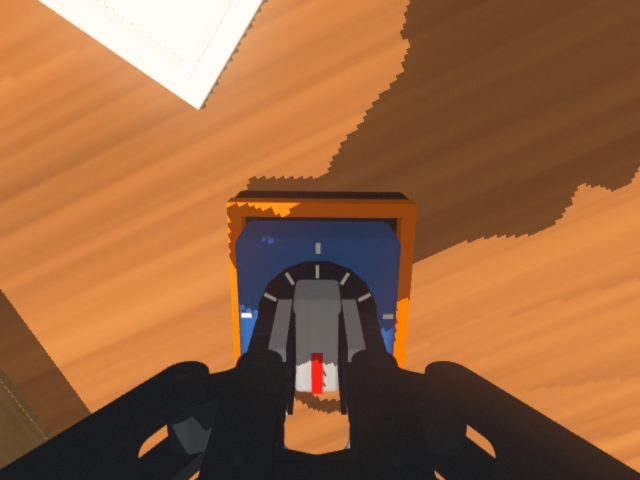

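The pointer sits in line with the body's end tick at (317,248), so the dial is at about 0. Now I release, rise and move out over the shackle.

```bash
python3 -m handwheel '[[0,0,0,0,0,0,0],[0,0,0,0,0,0,0],[0,0,0,0,-1,0,0],[0,0,0,0,-1,0,0.5],[0,0,0,0,-0.5,0,1]]'
python3 -m handwheel '[[0,0,0,0,0,-0.7,1],[0,0,0,0,0,-0.7,1],[0,0,0,0,0,-0.7,1],[0,0,0,0,0,-0.7,1],[0,0,0,0,0,0,1]]'
python3 - <<'E'
from bench import bot
from h import *
import cv2
c=bot.read_camera("wrist"); cv2.imwrite("pics/w5.png",c["frame"][:,:,::-1]); np.save("w5.npy",c,allow_pickle=True)
s=bot.read_camera("top"); cv2.imwrite("pics/t5.png",cv2.resize(s["frame"][200:320,400:540,::-1],None,fx=5,fy=5))
print(bot.read_state()["eef_pos"])
E
```

```text
clock: 8.0
eef_pos: [0.5097, -0.2092, 0.1119]
ee_rot: [-1.574, 0.001, 1.139]
contact_force: [0.4, 0.1, 1.2]
gripper_width: 0.0706
clock: 8.5
eef_pos: [0.5606, -0.2327, 0.1095]
ee_rot: [-1.571, 0.0, 1.138]
contact_force: [-0.2, 0.2, 0.3]
gripper_width: 0.0853
[ 0.55938106 -0.23184356  0.10949134]
```

View pics/w5.png

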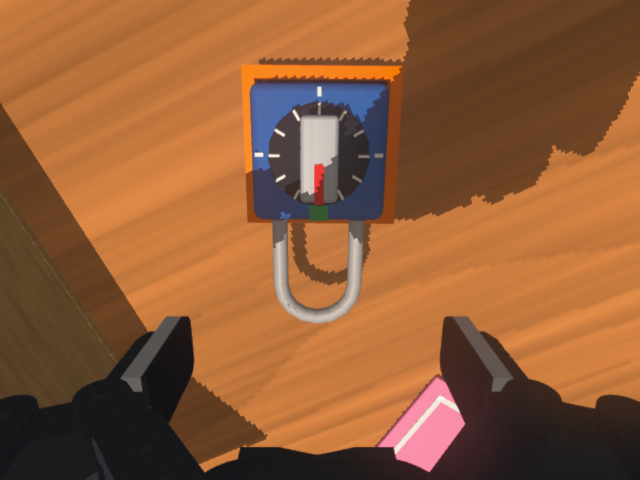

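The red pointer is now at the green mark (318,205). The shackle legs are at columns 280 and 356, and the bow end is at row 322.

Run:
```python
from h import *
c=np.load("w5.npy",allow_pickle=True).item()
r=px2w(c,[(250,83),(388,83),(384,220),(254,220)],.05);m=r.mean(0);print(m)
d=r[2]+r[3]-r[0]-r[1];print(np.arctan2(d[1],d[0]))
b=px2w(c,[(318,322)],.033)[0];print("bow",b,np.linalg.norm((b-m)[:2]))
T=np.array([.5598,-.2320,0]);x=np.array([np.cos(1.138),np.sin(1.138),0]); z=np.array([-x[1],x[0],0])
u=-z
g=m+u*.056; print(g,(g-T)@x,(g-T)@z)
g=b-u*.038; print(g,(g-T)@x,(g-T)@z)
```

```text
[ 0.51078887 -0.20856938  0.05      ]
-0.43058995617178925
bow [ 0.59747709 -0.24890822  0.033     ] 0.09561416823856858
[ 0.56162548 -0.23205639  0.05      ] 0.0007144339265841782 -0.0016808125459810276
[ 0.56298083 -0.2329706   0.033     ] 0.00045296562647066706 -0.0032946232758192537
```

```bash
python3 -m handwheel '[[0,0,0,0.03,0.95,-0.1,1],[0,0,0,0,0.95,0,1],[0,0,0,0,0.95,0,1],[0,0,0,0,0.95,0,1],[0,0,0,0,0.85,0,1]]'
python3 -m handwheel '[[0,0,0,0,0,0,0.4],[0,0,0,0,0,0,0],[0,0,0,0,0,0,-1],[0,0,0,0,0,0,-1],[0,0,0,0,0,0,-1]]'
python3 - <<'E'
from bench import bot
import cv2
c=bot.read_camera("wrist"); cv2.imwrite("pics/w6.png",c["frame"][:,:,::-1])
E
```

```text
clock: 9.1
eef_pos: [0.561, -0.2318, 0.016]
ee_rot: [-1.57, -0.0, 1.138]
contact_force: [0.8, 0.4, -0.3]
gripper_width: 0.0855
clock: 9.6
eef_pos: [0.5624, -0.2328, 0.0183]
ee_rot: [-1.573, 0.0, 1.138]
contact_force: [-1.5, 0.6, 5.4]
gripper_width: 0.0458
```

View pics/w6.png

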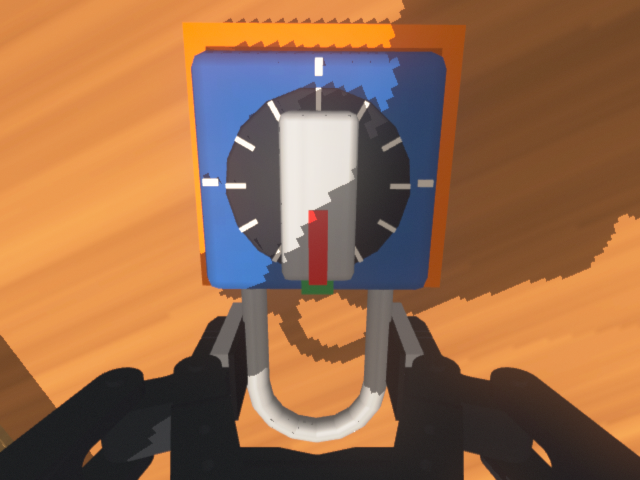

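```bash
python3 -m handwheel '[[0,0,0,0,0,-0.2,-1],[0,0,0,0,0,-0.2,-1],[0,0,0,0,0,-0.2,-1],[0,0,0,0,0,-0.2,-1]]'
python3 -m handwheel '[[0,0,0,0,0,-0.2,-1],[0,0,0,0,0,-0.2,-1],[0,0,0,0,0,0,-1]]'
python3 - <<'E'
from bench import bot
import cv2
c=bot.read_camera("wrist"); cv2.imwrite("pics/w7.png",c["frame"][:,:,::-1])
E
```

```text
clock: 10.05
eef_pos: [0.5766, -0.2394, 0.0178]
ee_rot: [-1.572, 0.0, 1.138]
contact_force: [-2.5, -0.1, 5.2]
gripper_width: 0.0462
clock: 10.35
eef_pos: [0.5824, -0.2421, 0.0165]
ee_rot: [-1.568, 0.0, 1.138]
contact_force: [-7.3, 0.6, 6.6]
gripper_width: 0.0458
```

View pics/w7.png

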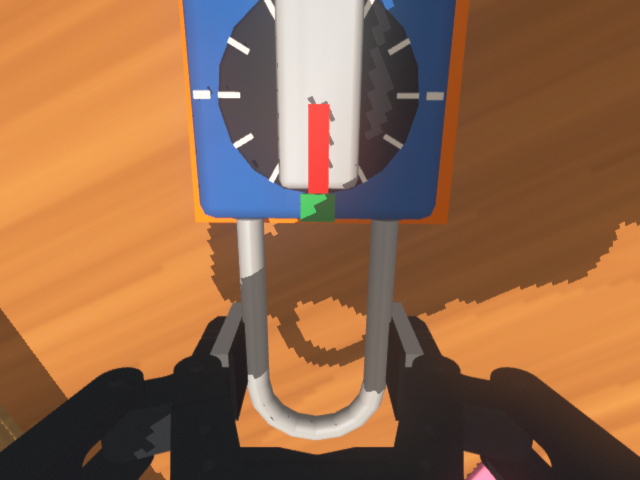

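```bash
python3 -m handwheel '[[0,0,0,0,0,-0.15,-1],[0,0,0,0,0,-0.1,-1],[0,0,0,0,0,0,-1]]'
python3 - <<'E'
from bench import bot
import cv2,numpy as np
c=bot.read_camera("wrist"); cv2.imwrite("pics/w8.png",c["frame"][:,:,::-1]);np.save("w8.npy",c,allow_pickle=True)
E
```

```text
clock: 10.7
eef_pos: [0.5827, -0.2422, 0.0146]
ee_rot: [-1.558, 0.001, 1.138]
contact_force: [-23.6, 6.0, 9.9]
gripper_width: 0.046
```

View pics/w8.png

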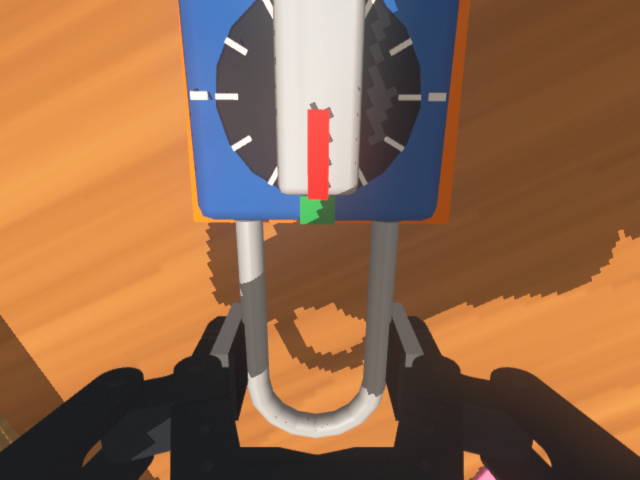

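The shackle is at its stop: 24 N with no further motion after about 22 mm of travel. Next I relax, release, rise and move back over the body.

```bash
python3 -m handwheel '[[0,0,0,0,0,0.25,-1],[0,0,0,0,0,0,1],[0,0,0,0,0,0,1],[0,0,0,0,0,0,1],[0,0,0,0,-0.8,0,1]]'
python3 -m handwheel '[[0,0,0,0,-1,0,1],[0,0,0,0,-1,0,1],[0,0,0,0,-1,0,1],[0,0,0,0,-1,0,1],[0,0,0,0,0,0.9,1]]'
python3 -m handwheel '[[0,0,0,0,0,0.9,1],[0,0,0,0,0,0.9,1],[0,0,0,0,0,0,1]]'
python3 - <<'E'
from bench import bot
from h import *
import cv2
c=bot.read_camera("wrist"); cv2.imwrite("pics/w9.png",c["frame"][:,:,::-1]);np.save("w9.npy",c,allow_pickle=True)
print(bot.read_state()["eef_pos"])
E
```

```text
clock: 11.25
eef_pos: [0.5822, -0.2413, 0.0309]
ee_rot: [-1.567, -0.001, 1.138]
contact_force: [0.5, -0.9, -0.7]
gripper_width: 0.0854
clock: 11.75
eef_pos: [0.5697, -0.2365, 0.1177]
ee_rot: [-1.578, 0.001, 1.138]
contact_force: [-0.2, 0.1, -0.6]
gripper_width: 0.0858
clock: 12.05
eef_pos: [0.5337, -0.2191, 0.1142]
ee_rot: [-1.571, -0.0, 1.138]
contact_force: [1.2, 0.7, 0.9]
gripper_width: 0.0856
[ 0.53464715 -0.21968596  0.11417965]
```

View pics/w9.png

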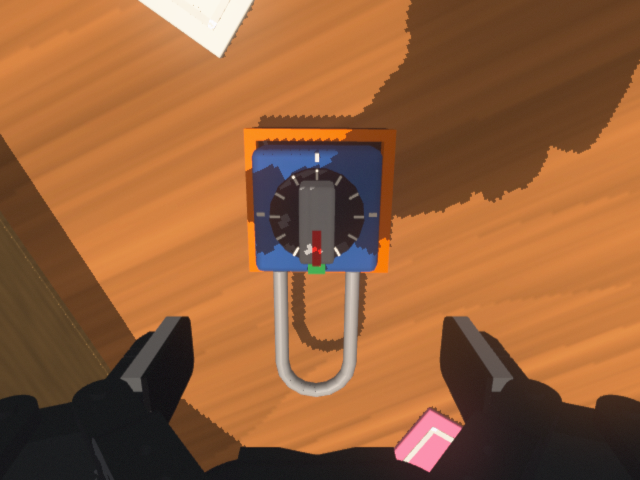

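The shackle is well out (bow at row 395) and the pointer is still at the green mark. The face corners are (253,148), (382,148), (379,271) and (257,271).

Run:
```python
from h import *
c=np.load("w9.npy",allow_pickle=True).item()
r=px2w(c,[(253,148),(382,148),(379,271),(257,271)],.05);m=r.mean(0);print(m)
b=px2w(c,[(317,395)],.033)[0];print("bow",b,np.linalg.norm((b-m)[:2])-.094)
T=np.array([.5340,-.2194,0]);x=np.array([np.cos(1.138),np.sin(1.138),0]); z=np.array([-x[1],x[0],0])
print((m-T)@x,(m-T)@z)
```

```text
[ 0.50963498 -0.20741927  0.05      ]
bow [ 0.61805449 -0.25780885  0.033     ] 0.025557095686221137
0.0006571084882073394 0.0271433300067814
```

```bash
python3 -m handwheel '[[0,0,0,0.03,0,0.7,1],[0,0,0,0,0,0.65,1],[0,0,0,0,0.9,0,1],[0,0,0,0,0.9,0,1],[0,0,0,0,0.9,0,1]]'
python3 -m handwheel '[[0,0,0,0,0.9,0,1],[0,0,0,0,0.7,0,0.8],[0,0,0,0,0,0,0.7]]'
python3 - <<'E'
from bench import bot
from h import *
import cv2
c=bot.read_camera("wrist"); cv2.imwrite("pics/w10.png",c["frame"][:,:,::-1])
c=bot.read_camera("scene"); cv2.imwrite("pics/s10.png",cv2.resize(c["frame"][150:270,150:290,::-1],None,fx=5,fy=5))
print(bot.read_state()["eef_pos"])
E
```

```text
clock: 12.6
eef_pos: [0.5113, -0.2085, 0.0592]
ee_rot: [-1.573, 0.0, 1.138]
contact_force: [-0.2, -0.1, 0.8]
gripper_width: 0.0854
clock: 12.9
eef_pos: [0.5096, -0.2073, 0.0252]
ee_rot: [-1.568, -0.001, 1.138]
contact_force: [-0.4, 0.3, -0.4]
gripper_width: 0.0725
[ 0.51059444 -0.20801388  0.02737356]
```

View pics/w10.png

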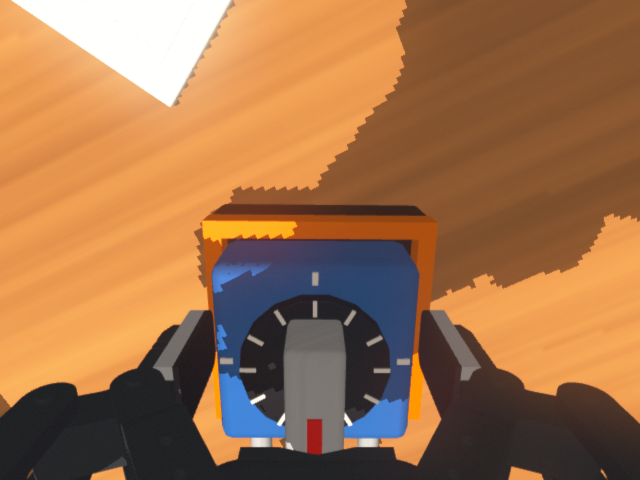

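View pics/s10.png

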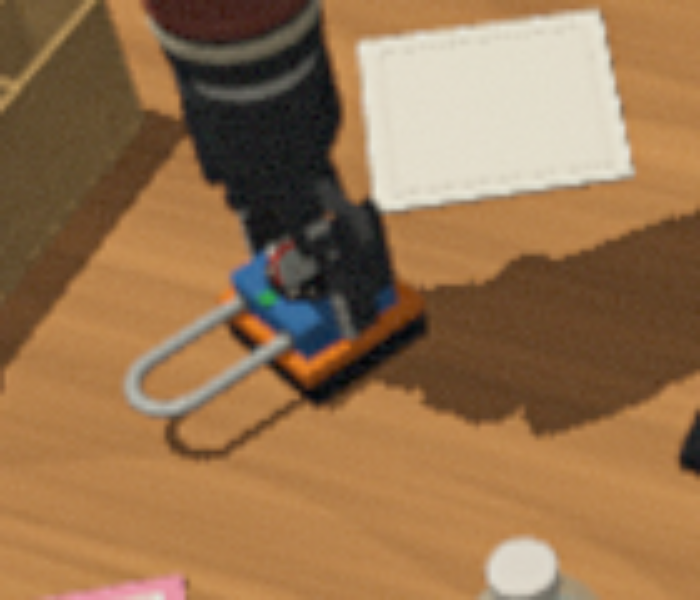

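The fingers straddle the body above the rim with no contact force. Closing and test-lifting.

```bash
python3 -m handwheel '[[0,0,0,0,0,0,-1],[0,0,0,0,0,0,-1],[0,0,0,0,0,0,-1],[0,0,0,0,0,0,-1]]'
python3 -m handwheel '[[0,0,0,0,-0.4,0,-1],[0,0,0,0,-0.5,0,-1],[0,0,0,0,-0.7,0,-1],[0,0,0,0,-0.7,0,-1],[0,0,0,0,0,0,-1]]'
python3 - <<'E'
from bench import bot
from h import *
import cv2
c=bot.read_camera("wrist"); cv2.imwrite("pics/w11.png",c["frame"][:,:,::-1])
c=bot.read_camera("scene"); cv2.imwrite("pics/s11.png",cv2.resize(c["frame"][130:250,150:290,::-1],None,fx=5,fy=5))
E
```

```text
clock: 13.4
eef_pos: [0.5112, -0.2085, 0.0285]
ee_rot: [-1.573, 0.001, 1.138]
contact_force: [-1.0, -0.1, 6.2]
gripper_width: 0.0626
clock: 13.9
eef_pos: [0.5117, -0.2088, 0.076]
ee_rot: [-1.575, 0.001, 1.138]
contact_force: [0.2, -0.3, -2.7]
gripper_width: 0.0628
```

View pics/w11.png

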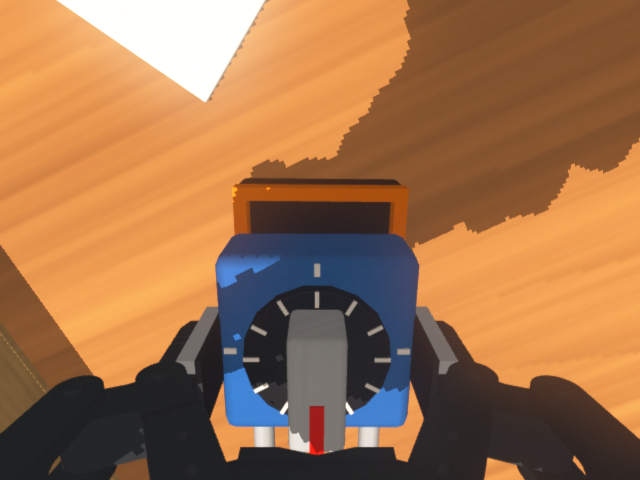

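View pics/s11.png

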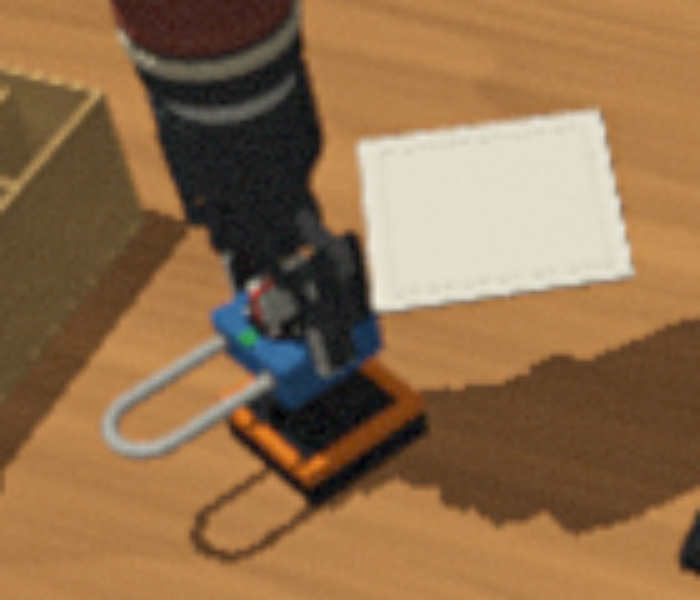

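The lock is lifted clear with the shackle open (load about 2.7 N). I raise it to carrying height, then go sideways to the mat.

```bash
python3 -m handwheel '[[0,0,0,0,-0.5,0,-1],[0,0,0,0,-0.8,0,-1],[0,0,0,0,-0.8,0,-1],[0,0,0,0,-0.8,0,-1],[0,0,0,0.4,-0.5,0.19,-1]]'
python3 -m handwheel '[[0,0,0,0.8,0,0.38,-1],[0,0,0,0.8,0,0.38,-1],[0,0,0,0.8,0,0.38,-1],[0,0,0,0.8,0,0.38,-1],[0,0,0,0.8,0,0.38,-1]]'
python3 -m handwheel '[[0,0,0,0.8,0,0.38,-1],[0,0,0,0.8,0,0.38,-1],[0,0,0,0.8,0,0.38,-1],[0,0,0,0.8,0,0.38,-1],[0,0,0,0.8,0,0.38,-1]]'
python3 -m handwheel '[[0,0,0,0.8,0,0.38,-1],[0,0,0,0.8,0,0.38,-1],[0,0,0,0.8,0,0.38,-1],[0,0,0,0.8,0,0.38,-1],[0,0,0,0.8,0,0.38,-1]]'
python3 -m handwheel '[[0,0,0,0.8,0,0.38,-1],[0,0,0,0.8,0,0.38,-1],[0,0,0,0.8,0,0.38,-1],[0,0,0,0.8,0,0.38,-1],[0,0,0,0.8,0,0.38,-1]]'
```

```text
clock: 14.5
eef_pos: [0.5109, -0.1999, 0.1435]
ee_rot: [-1.574, 0.001, 1.137]
contact_force: [-0.4, -0.2, -2.4]
gripper_width: 0.0627
clock: 15.0
eef_pos: [0.5085, -0.108, 0.14]
ee_rot: [-1.569, -0.0, 1.139]
contact_force: [0.3, 1.2, -3.2]
gripper_width: 0.0631
clock: 15.5
eef_pos: [0.5073, -0.0195, 0.14]
ee_rot: [-1.569, -0.0, 1.139]
contact_force: [0.3, -0.3, -3.6]
gripper_width: 0.0622
clock: 16.0
eef_pos: [0.5061, 0.0689, 0.14]
ee_rot: [-1.569, 0.0, 1.139]
contact_force: [0.2, 0.5, -2.5]
gripper_width: 0.0625
clock: 16.5
eef_pos: [0.5049, 0.1573, 0.14]
ee_rot: [-1.569, 0.0, 1.139]
contact_force: [0.1, 1.0, -3.3]
gripper_width: 0.0626
```

```bash
python3 -m handwheel '[[0,0,0,0.8,-0.1,0.38,-1],[0,0,0,0.8,-0.1,0.38,-1],[0,0,0,0.8,-0.1,0.38,-1],[0,0,0,0.6,0,0.28,-1],[0,0,0,0.3,0,0.14,-1]]'
python3 -m handwheel '[[0,0,0,0,0,0,-1],[0,0,0,0,0,0,-1],[0,0,0,0,0,0,-1]]'
python3 - <<'E'
from bench import bot
from h import *
import cv2
for n in ("top","scene","wrist"):
    c=bot.read_camera(n); cv2.imwrite(f"pics/{n}12.png",c["frame"][:,:,::-1])
    if n=="top": print(w2px(c,[[.5051,.2303,.004],[.505,.23,.165]]))
print(bot.read_state()["eef_pos"])
E
```

```text
clock: 17.0
eef_pos: [0.5047, 0.2299, 0.1463]
ee_rot: [-1.57, 0.0, 1.14]
contact_force: [0.6, -0.8, -3.7]
gripper_width: 0.0625
clock: 17.3
eef_pos: [0.5057, 0.2277, 0.1468]
ee_rot: [-1.571, 0.0, 1.137]
contact_force: [-0.6, -0.0, -2.3]
gripper_width: 0.0623
[[275.4101705  269.28305568]
 [270.67883717 262.25493048]]
[0.50583408 0.2277971  0.14694216]
```

View pics/top12.png

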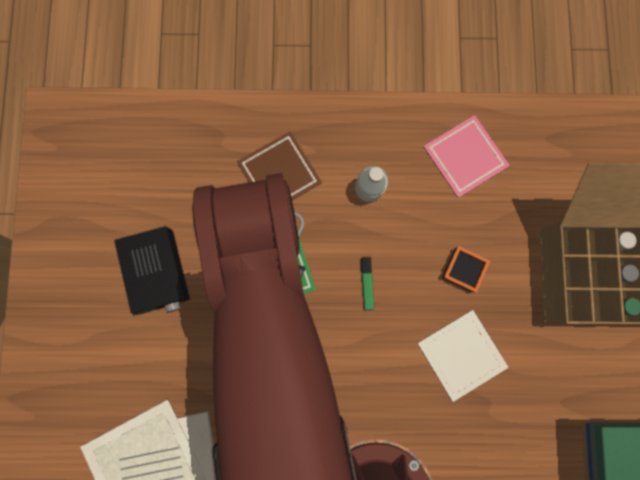

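View pics/scene12.png

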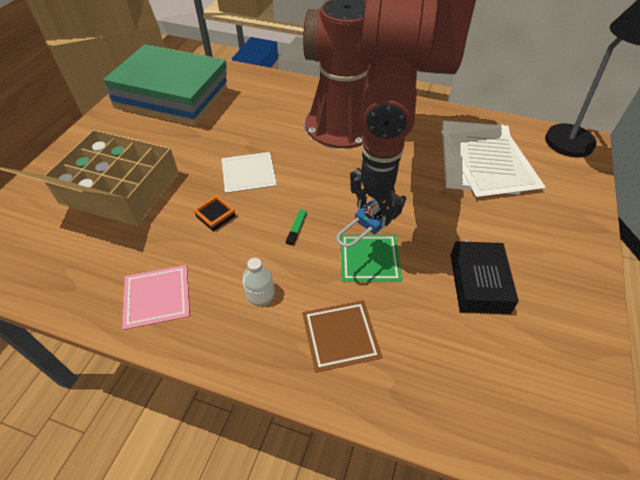

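View pics/wrist12.png

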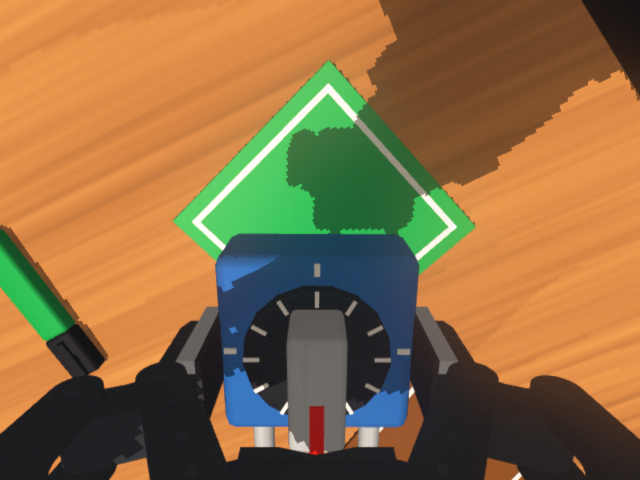

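In all three views the lock is held over the green mat with the dial up and the shackle open. The bottle (371,184), marker (367,284) and speaker (152,270) sit at their original pixels. I cross-check the mat centre with the scene camera, then hand in.

Run:
```python
from bench import bot
from h import *
c=bot.read_camera("scene")
print("mat",px2w(c,[(341,235),(398,235),(402,281),(341,281)],.004).mean(0),"lock tcp px",w2px(c,[[.5058,.228,.154]]))
s=bot.read_state(); print(s["eef_pos"],s["contact_force"],s["gripper_width"],abs(s["joint_vel"]).max())
bot.close_job()
```

```text
mat [0.5074221  0.23605027 0.004     ] lock tcp px [[372.76308184 216.66839873]]
[0.50583403 0.22786745 0.14694242] [ 0.6327001  -0.1706015  -3.49522379] 0.062422023524528 0.0028067404148889273
the job is handed in; nothing more can be done
```

I carried out the whole task and handed the job in at about 17.5 s. The hand-in gives no verdict, so these are my own checks:

- **Dial:** I turned it clockwise by about 1.57 rad, and the wrist camera showed the red pointer at the green mark.
- **Shackle:** I pulled it to its stop while the lock sat in the holder. It travelled about 22 mm, then held at 24 N with no further motion.
- **Lift and hold:** I gripped the body by its sides, lifted it out and carried it to the mat. The last reading put the gripper at (0.506, 0.228), with the lock's centre about 0.154 m above the desk, the opening at 62 mm, about 3 N of load and almost no motion.
- **Position over the mat:** The two cameras put the mat centre at (0.505, 0.230) and (0.507, 0.236), so the lock is about 1 cm or less off centre. They disagree by 6 mm, well inside the 5 cm limit.
- **Final view:** The wrist and scene pictures showed the dial facing up and the shackle open.
- **Bystanders:** The bottle, marker and speaker were at their original places in the top view.

My image estimate of the shackle travel read about 25 mm, slightly more than the 22 mm stop. I put that down to calibration and pixel-reading error. No check failed.

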